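# Hold a spread snap ring at the groove of a drive axle

## Task

Pick the snap-ring pliers up off their wooden rest by the two handles and squeeze them fully, so that the steel ring on their tips is spread wide, then bring the ring over the axle stub of the grey drive unit and lower it, level, down to the groove. Finish while holding it there: keep squeezing the pliers so that the ring stays fully spread, centred around the stub at the height of the groove and carried by the gripper alone, not resting on the drive unit. Leave the jar and the two pot sherds where they are.

Things in the scene. Friction and masses are not known exactly. Their poses are not given: they have to be found in the camera images.
- handles (a point): Midway between the two handles of the snap-ring pliers, at mid height, 55 mm behind the pivot, 85 mm above the bench at the start: the place to grip, a finger outside each handle. x points to the jaws and ring, y across the handles (squeeze along y), z up. Here the handles' outer sides are 54 mm apart when relaxed (splayed 0.17 rad each), 34 mm apart and parallel when fully squeezed to the stop.
- ring_centre (a point): Centre of the snap ring when fully spread, at mid-thickness; axes as the handles point, from which it lies 147 mm forward (x) and 32 mm down. Flat steel ring, 4 mm thick, 36 mm inside and 46 mm outside diameter when spread, open towards the pliers, where it stays fastened by two lugs to their down-bent tips (17 mm behind this point, 16.5 mm either side). Relaxed it is too narrow for the stub.
- jaw_l (a joint): Opening of the pliers' left jaw: 0 rad relaxed (handles apart, ring narrow), 0.17 rad at the built-in stop, handles fully squeezed and ring fully spread; the right jaw moves alike. A spring opens the handles: about 5 N of grip reaches the stop; 20 to 40 N holds the pliers securely.
- groove (a point): On the axis of the upright steel axle stub, at mid height of its groove, 125 mm above the bench; z up. The stub is 26 mm in diameter; its tip, tapering over the top 9 mm to 14 mm, is 25 mm above this point. The groove is 8 mm high, 22 mm in diameter. Below this point: brass hub (38 mm diameter, top 13 mm below), toothed wheel (92 mm diameter, top 23 mm below).
- drive: The grey drive unit that bears the axle stub, fixed to the bench; origin at the centre of its underside, under the stub; housing 166 (x) by 146 (y) by 88 mm tall.
- rest: Wooden tool rest fixed to the bench; origin on the bench under the pliers' pivot, x along the pliers. A post (22 by 30 mm) under the pivot and a crossbar (100 mm long, 14 mm wide) 105 mm behind it bear the pliers, tops 76 mm above the bench; base plate 10 mm thick, 110 mm wide. Between post and crossbar there is free room under the handles.
- pliers: Snap-ring pliers lying flat on the rest; origin on the pivot at mid height, x towards the ring, z up. Two straight black handle bars with flat upright sides, 8 mm thick, 18 mm tall, 15 to 115 mm behind the pivot; slim steel jaws to 79 mm ahead, their tips bent down 35 mm. About 230 g with the ring, balanced about 20 mm ahead of the handles point.
- sherd_a: Pot sherd, about 75 by 50 by 16 mm, lying on the bench; origin under its centre. To be left alone.
- sherd_b: Smaller pot sherd, about 55 by 40 by 16 mm, lying on the bench; origin under its centre. To be left alone.
- jar: Glass sample jar with white cap, 56 mm diameter, 75 mm tall, standing on the bench; origin under its centre. To be left alone.
Things that resemble listed ones, but are neither listed nor needed, are in the scene too. Of the things that look like the pliers, the largest one is meant.

How it is judged:
By the outcome, as a careful person would: the job done as asked, in the order asked, and still so for the second after the job is handed in, while the arm keeps its last pose, push and grip.
It also fails if it takes over 40 s, if anything falls off the work surface, if the arm or the gripper's body presses on something with over 40 N, if the wrist force passes 120 N, or if a joint passes its speed limit or range.

## Robot

A 6-joint arm with a two-finger parallel gripper is mounted at the origin on the work surface. World frame = base frame: x ahead of the robot, y to its left, z up, the work surface at z = 0. Lengths are in mm, angles in rad, forces in N, time in s.
With the tool pointing down it reaches from about 350 to 875 mm from the base axis. Payload 4.2 kg.
Tool frame: the origin (TCP) lies on the centre line of the jaws, within the pads' length; the fingertips stand 22 mm ahead of it and the grasp point (between the pads) lies 3 mm ahead of it (arm.nose_length is the distance from the TCP to the fingertips, in mm); z points along the fingers, x is the direction in which the jaws open and shut, and the axes are right-handed (so a half turn about z gives the same grasp; the last joint's range is limited). The gripper opens to 85 mm and grips with 20 to 120 N. Pads are 22 mm wide; open, the fingers measure 114 mm over their backs; the gripper's body (76 mm by 85 mm) begins 54 mm behind the grasp point. The pads swing forward as they close: fully open they stand 13 mm farther back than shut.
Start: joints at [1.443, 0.385, 0.008, 0, -1.194, -0.259], TCP at [235.734, 578.817, 229.712] pointing down, gripper open.
Joint ranges: [-3.14, 3.14], [-1.21, 2.06], [-1.07, 1.41], [-3.16, 2.05], [-2.99, -0.16], [-3.1, 3.1]. Speed limits (rad/s): [2.79, 2.79, 3.14, 3.14, 3.14, 3.14].

## Interface

Orientations are given as a unit quaternion [x, y, z, w].
In Python, from bench import telemetry, get_image, workorder, nets, arm gives the robot as it stands.
- The arm moves only by the tool apply_moves, never from a script. Its argument "steps" is a list of rows, each an object with "hand": the opening, from 0 (shut) to 1 (fully open); "xyz": the shift along the tool's x, y, z in cm, a list of three; "delta_rot": the turn, a rotation vector about the tool's x, y, z in rad, a list of three. In form: [{"hand": hand, "xyz": [x, y, z], "delta_rot": [wx, wy, wz]}, ...]. A call has 1 to 12 rows; each row is the pose to reach, as a shift and turn from the pose commanded when the call began, along the tool's axes at that moment; what a row does not reach only later rows make up. A row lasts 1/12 s, in which the tool goes at most 41.7 mm and 7.16 degrees, less where a joint would pass 70% of its speed; a pose out of reach is approached as far as the arm can. A call with a gripper value outside its range is refused whole. The fingers move at their own pace and stop on an object; the grip force is fixed at half the most. Time passes only in rows, so rows that repeat a pose let the fingers close. It gives the time, the measured TCP pose, the force and the opening at its end, in the units of the state.
- telemetry.read_state(): the state, without advancing time (a new reading comes with each control period).
- get_image(name): name is "scene" or "top"; returns a dict with "frame" (480x640x3 uint8, blue, green, red), "fx", "fy", "cx", "cy" (pixels), "origin" and "orientation" of the camera in the world. Camera axes: x right, y down, z forward; pixel columns grow to the right and rows downward; lengths in mm; the calibration is good to about 2 mm. A picture is of the moment at which its call begins. There is no depth.
- workorder.job_done(): hands the job in, once; it reports no verdict.
Trained networks look in a picture, given as the dict that the camera call returned (one of the last four; its "shot" number tells which), for a name from the list of things; names that differ only in an ending like _2 or _b are one class to them, and where a whole thing is asked for, a point or a joint stands for the part that bears it (a point fixed in the world has none). Each returns a list of dicts, best first, with "confidence" (0 to 1); they miss things now and then, are a little off and sometimes report something else, mostly with a low value. They report only what shows in the picture. A call takes as long as a camera call. They do not tell look-alikes from the thing itself.
- nets.recognise(picture, label): "xyz" ([x, y, z] in mm, in world coordinates, good to about 4 mm: the middle of the surface that is visible of it).
- nets.outline_of(picture, label): "pixels" (480x640 bool, what is visible of it).
- nets.pinpoint(picture, label): "xyz" ([x, y, z] in mm, in world coordinates, good to about 4 mm: a listed point, or the origin of a listed thing).
The state is a dict: "clock": time; "joints": joint angles; "joint_vel": joint speeds; "joint_efforts": joint torques, N m; "position": TCP position; "ee_rot": TCP orientation; "contact_force": force on the tool from outside, world axes, zero at the start; "wrist_torque": the same for the moment, N m; "gripper_width": finger opening in mm.
Only numpy, scipy, OpenCV 4.12 (cv2) and the standard library are available. Lean on these libraries where they do the work, as an engineer would, in place of code of your own. Each camera call takes 0.05 s, during which the arm holds its last target.

## Working session

There is one attempt and no reset: what is moved stays moved. The work goes in short steps, Python scripts to look and compute and a tool call to move; the robot and the scene stay as the last step left them, time stands still between calls to the robot, and variables do not carry over. Pictures are saved under pics/ and viewed, and the job is handed in when it is done.

Besides the shell and the picture viewer there is one more tool, called after "Request:" in YAML: its name, and indented under it one key for each argument. apply_moves: Moves the arm, as the interface text tells. Its arguments: {"type":"object","properties":{"steps":{"type":"array"}},"required":["steps"]}

```bash
ls; mkdir -p pics; python3 - <<'E'
from bench import telemetry, get_image, workorder, nets, arm
import cv2
print(telemetry.read_state())
for n in ("scene","top"):
    p=get_image(n); cv2.imwrite(f"pics/{n}0.png",p["frame"])
    print(n,p["fx"],p["fy"],p["cx"],p["cy"],p["origin"],p["orientation"],p["shot"])
    for l in ("handles","ring_centre","groove","drive","rest","pliers","sherd_a","jar"):
        print(l,[(d["xyz"],round(d["confidence"],2)) for d in nets.pinpoint(p,l)])
E
```

```text
pics
{'clock': 0.0, 'joints': array([ 1.44259856e+00,  3.85531767e-01,  6.57337714e-03, -4.93227063e-04,
       -1.19402045e+00, -2.58590649e-01]), 'joint_vel': array([-0.0017344 , -0.00103488, -0.00211107, -0.00100394, -0.00082719,
       -0.00104098]), 'joint_efforts': array([ 2.10253957e-04, -3.92291522e+01,  1.88397521e+01,  4.18630421e+00,
       -4.63729579e-03,  1.06204592e-07]), 'position': array([235.52382002, 578.25709208, 228.61690403]), 'ee_rot': array([-5.57949223e-01,  8.29874340e-01, -6.69090030e-04, -8.92017248e-04]), 'contact_force': array([ 0.34929825, -0.56130313, -0.47980913]), 'wrist_torque': array([0.01327722, 0.02034665, 0.03489567]), 'gripper_width': 85.42958440601159}
scene 574.2933208794807 574.2933208794807 322.6150189842324 232.01896672182053 [1332.92937793 -186.45817772  778.36421005] [ 0.67765563  0.60028151 -0.27855123 -0.32070886] 1
handles [([566.0, -193.8, 82.8], 0.76), ([364.4, -271.8, 11.5], 0.65), ([667.3, -406.1, 15.1], 0.55)]
ring_centre [([714.0, -190.6, 55.7], 0.94), ([569.2, -359.7, 5.7], 0.72), ([284.8, -193.0, 1.1], 0.72), ([639.3, 6.6, -2.
[... 398 characters left out ...]
.18852377924816 244.84196163597682 [ 382.91310168  -86.62946778 1176.63107493] [ 0.70664619 -0.70415797  0.04821696 -0.04987828] 2
handles [([666.1, -399.8, 12.9], 0.93), ([565.2, -191.4, 89.9], 0.7)]
ring_centre [([288.9, -192.4, 3.0], 0.71), ([710.3, -190.6, 54.8], 0.7)]
groove [([601.5, 230.3, 118.9], 0.84), ([596.9, 229.4, 3.5], 0.24)]
drive [([600.0, 230.0, 1.8], 0.7)]
rest [([621.7, -195.0, 1.7], 0.66)]
pliers [([617.8, -194.8, 87.8], 0.8), ([631.2, -387.4, 15.0], 0.64), ([337.4, -244.6, 16.2], 0.6)]
sherd_a [([441.2, -12.5, 4.8], 0.93), ([740.5, -10.0, 1.4], 0.71), ([709.2, -191.0, 51.9], 0.69)]
jar [([641.7, 5.8, 2.2], 0.58), ([743.1, -9.1, 1.5], 0.35), ([711.8, -190.5, 53.5], 0.32)]
```

View pics/scene0.png

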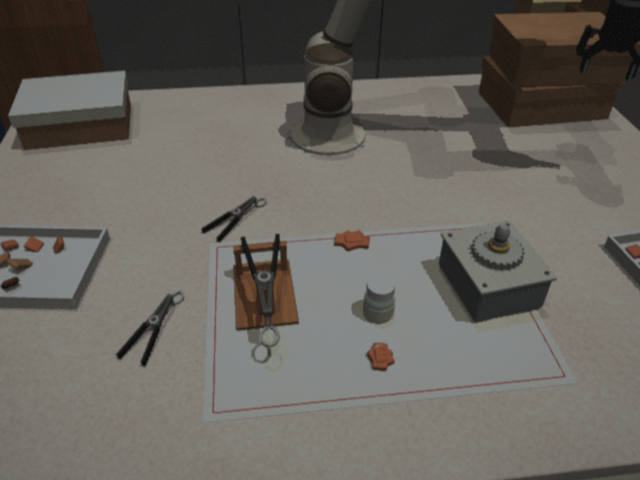

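View pics/top0.png

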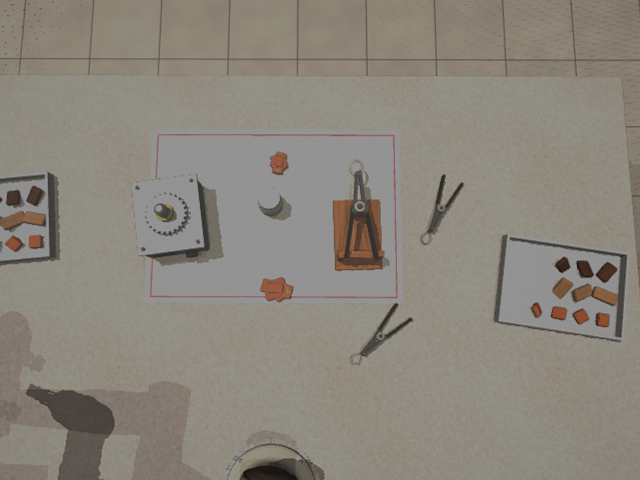

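```bash
cat > h.py <<'E'
from bench import telemetry, get_image, workorder, nets, arm
import cv2, numpy as np
from scipy.spatial.transform import Rotation as R
def proj(p,X):
    c=R.from_quat(p["orientation"]).inv().apply(np.atleast_2d(X)-p["origin"])
    return np.c_[p["fx"]*c[:,0]/c[:,2]+p["cx"],p["fy"]*c[:,1]/c[:,2]+p["cy"]]
def ray(p,uv,z):
    uv=np.atleast_2d(uv).astype(float)
    d=R.from_quat(p["orientation"]).apply(np.c_[(uv[:,0]-p["cx"])/p["fx"],(uv[:,1]-p["cy"])/p["fy"],np.ones(len(uv))])
    o=np.array(p["origin"]); return o+d*((z-o[2])/d[:,2])[:,None]
def crop(p,u,v,w,h,s,name,marks=()):
    f=p["frame"].copy(); f=cv2.resize(f[v:v+h,u:u+w],None,fx=s,fy=s,interpolation=cv2.INTER_CUBIC)
    for m in marks: cv2.circle(f,(int((m[0]-u+.5)*s),int((m[1]-v+.5)*s)),3,(0,0,255),1)
    cv2.imwrite(name,f)
E
python3 - <<'E'
from h import *
p=get_image("top"); a=[[621,-193,85],[566,-193,85],[713,-193,53],[600,230,125]]
print(proj(p,a)); m=proj(p,a)
u,v=m[:3].mean(0).astype(int); crop(p,max(0,u-60),max(0,v-100),160,150,4,"pics/topcrop.png",m)
q=get_image("scene"); m=proj(q,a);print(m)
u,v=m[:3].mean(0).astype(int); crop(q,max(0,u-90),max(0,v-70),200,140,4,"pics/scenecrop.png",m)
E
```

```text
[[358.92889239 206.53434482]
 [359.17876859 231.17594017]
 [357.19800898 170.14963897]
 [161.27176313 211.58481484]]
[[264.28769341 279.65235895]
 [262.85198876 258.18667703]
 [268.05190736 333.13980314]
 [501.59604766 235.68126292]]
```

View crops.

Candidates for the pliers in the top view are (359,206), on the wooden rest, and two smaller ones lying on the bench at (439,210) and (381,336). The one on the rest is the largest and has the rest under it, so it fits. I'll check it in the enlarged crops.

View pics/topcrop.png

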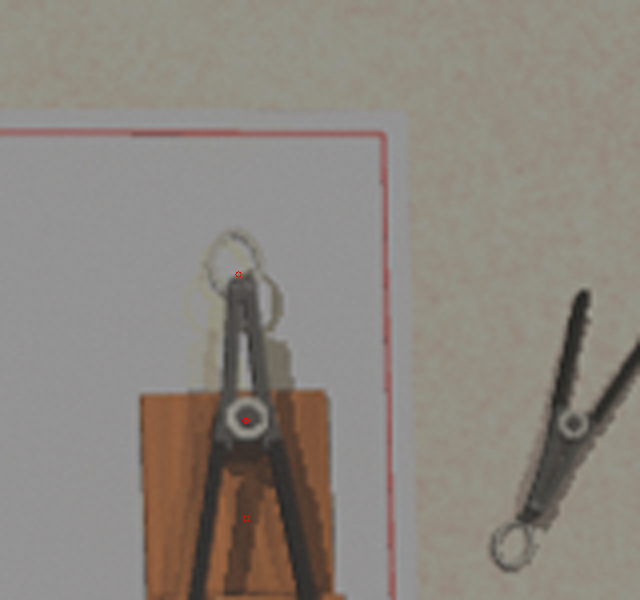

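View pics/scenecrop.png

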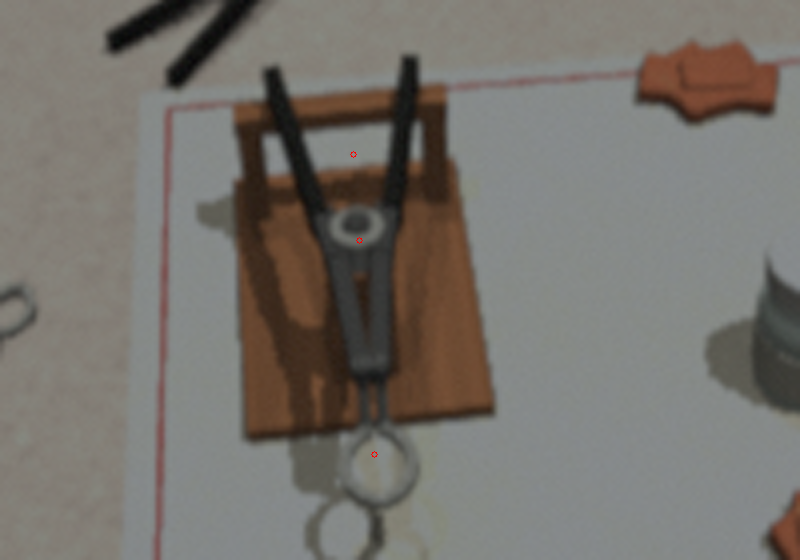

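```bash
cat >> h.py <<'E'
def model(x,y,yaw,sp=0.17):
    # handle top edges, z=94
    out=[]
    for s in (1,-1):
        # outer side offset 27 at x=-55, splay
        for off in (0,-8):
            for xb in np.linspace(-15,-115,12):
                out.append([xb, s*(27+off-(xb+55)*np.tan(sp))])
    o=np.array(out); c,S=np.cos(yaw),np.sin(yaw)
    return np.c_[x+c*o[:,0]-S*o[:,1], y+S*o[:,0]+c*o[:,1], np.full(len(o),94.)]
E
python3 - <<'E'
from h import *
x,y,yaw=620,-193,0.03
for n in ("top","scene"):
    p=get_image(n); m=np.r_[proj(p,model(x,y,yaw)),proj(p,[[x,y,94]])]
    u,v=m.mean(0).astype(int); crop(p,u-60,v-55,120,100,6,f"pics/fit_{n}.png",m)
    print(u-60,v-55)
    for l in ("pliers","handles"):
        for d in nets.outline_of(p,l)[:1]:
            k=d["pixels"]; print(l,k.sum(),np.argwhere(k).mean(0))
E
```

```text
300 179
pliers 561 [207.2228164  439.85561497]
handles 835 [208.89221557 359.69101796]
201 196
pliers 720 [217.81666667 230.92777778]
handles 631 [219.23296355 229.36133122]
```

View pics/fit_top.png

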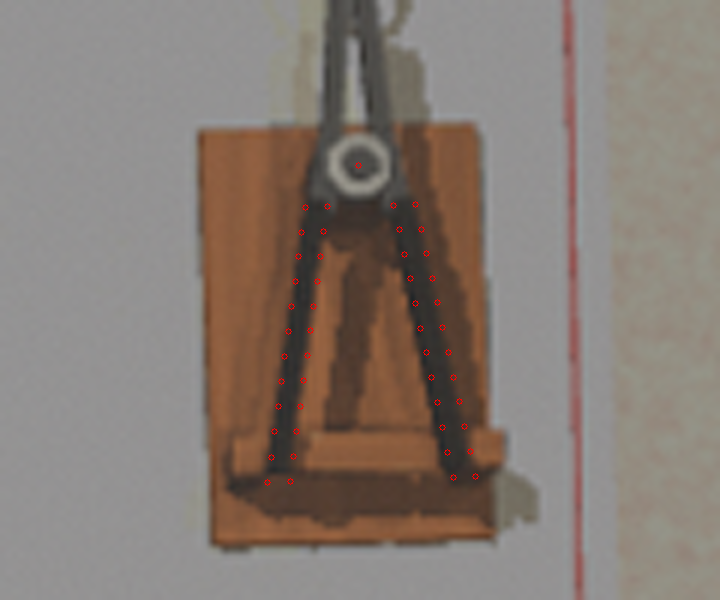

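View pics/fit_scene.png

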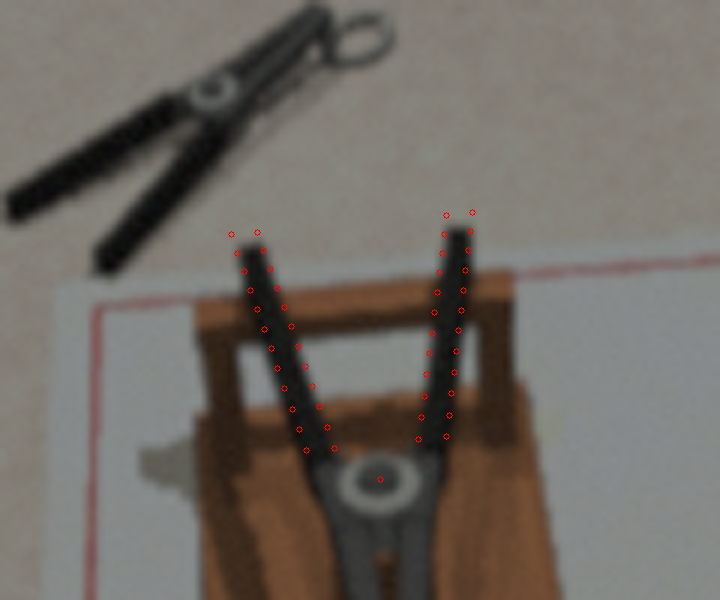

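```bash
cat > fit.py <<'E'
from h import *
from scipy.optimize import minimize
import sys
def samp(g,uv): return cv2.remap(g,uv[:,0].astype(np.float32)[None],uv[:,1].astype(np.float32)[None],cv2.INTER_LINEAR)[0].astype(float)
def bars(P,sp=0.17):
    x,y,yaw=P[:3]; ins=[];outs=[]
    for s in (1,-1):
        for xb in np.linspace(-22,-112,40):
            c=27-(xb+55)*np.tan(sp)-4
            for d,l in ((-2,ins),(0,ins),(2,ins),(-7,outs),(7,outs)): l.append([xb,s*(c+d)])
        for dd in(-2,0,2):
            c=27+63*np.tan(sp)-4; outs.append([-119,s*(c+dd)])
    f=lambda o:(lambda o:np.c_[x+np.cos(yaw)*o[:,0]-np.sin(yaw)*o[:,1],y+np.sin(yaw)*o[:,0]+np.cos(yaw)*o[:,1],np.full(len(o),94.)])(np.array(o))
    return f(ins),f(outs)
if __name__=="__main__":
    ps={n:get_image(n) for n in("top","scene")}
    gs={n:cv2.GaussianBlur(p["frame"].max(2),(0,0),.6) for n,p in ps.items()}
    def cost(P,names=("top","scene")):
        i,o=bars(P); return sum(samp(gs[n],proj(ps[n],i)).mean()-np.minimum(samp(gs[n],proj(ps[n],o)),90).mean() for n in names)
    for nm in (("top",),("scene",),("top","scene")):
        r=min((minimize(cost,[x,y,w],args=(nm,),method="Nelder-Mead",options=dict(initial_simplex=[[x,y,w],[x+4,y,w],[x,y+4,w],[x,y,w+.05]])) for x in(618,624) for y in(-195,-191) for w in(0,.05)),key=lambda r:r.fun)
        print(nm,r.x,r.fun)
    a=[[600,230,150]]
    for n,p in ps.items():
        m=proj(p,a)[0]; crop(p,int(m[0])-45,int(m[1])-40,100,90,7,f"pics/stub_{n}.png",proj(p,[[600,230,150],[600,230,125]])); print(n,m)
E
python3 fit.py
```

```text
('top',) [ 6.19453540e+02 -1.92419147e+02  2.26399838e-02] -31.722188755020078
('scene',) [ 6.27263190e+02 -1.92947109e+02  2.87814926e-02] -50.37530120481928
('top', 'scene') [ 6.23280133e+02 -1.93060219e+02  1.98092830e-02] -76.2206827309237
top [157.7505381  209.12839589]
scene [504.55692058 224.72240074]
```

View pics/stub_top.png

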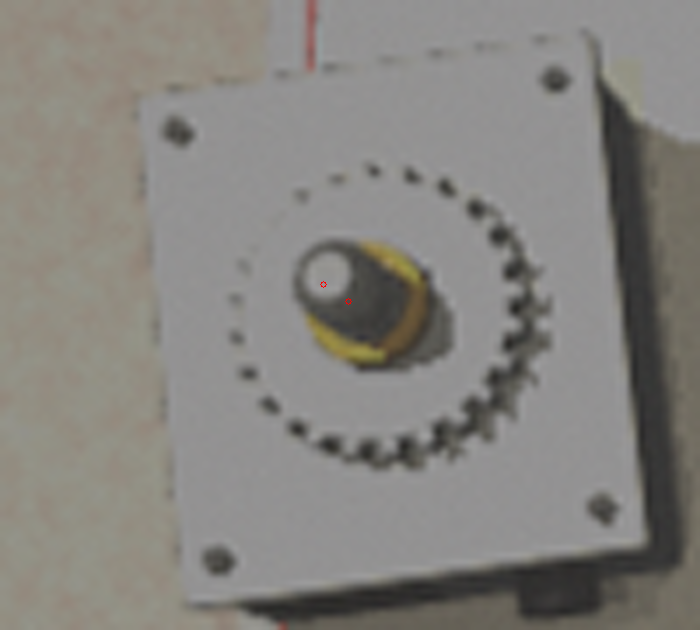

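View pics/stub_scene.png

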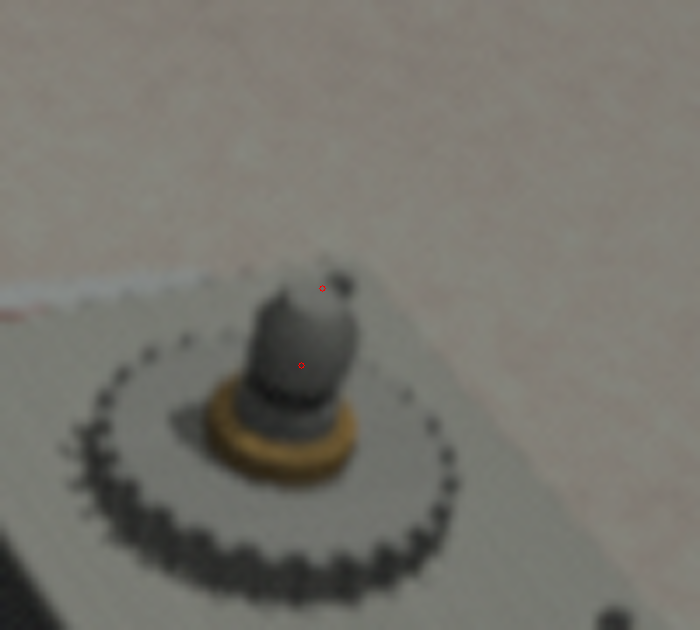

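The crops confirm the pliers on the rest: pivot at top px (359.5,206.5), yaw about 0.02. The stub tip shows in the top view at about (158.3,207.5). The two cameras disagree by a few mm in x, so I'll do the final fit by looking at ring and stub together in each image. First I'll work out the approach.

```bash
cat >> h.py <<'E'
def Q(yaw): # tool down, tool x at world angle yaw
    x=np.array([np.cos(yaw),np.sin(yaw),0]); z=np.array([0,0,-1.]); return R.from_matrix(np.c_[x,np.cross(z,x),z])
def shift(p0,q0,p1,q1):
    return np.round(q0.inv().apply(np.array(p1)-p0)/10,2), np.round((q0.inv()*q1).as_rotvec(),4)
E
python3 - <<'E'
from h import *
s=telemetry.read_state(); q0=R.from_quat(s["ee_rot"]); p0=[235.734,578.817,229.712]
print(q0.as_matrix().round(3), arm.nose_length, [a for a in dir(arm) if a[0]!="_"])
yaw=0.024
h=np.array([621,-193,0])-55*np.array([np.cos(yaw),np.sin(yaw),0]);print(h)
q1=Q(yaw-np.pi/2)
print(shift(p0,q0,[h[0],h[1],150],q1))
E
```

```text
[[-0.377 -0.926 -0.   ]
 [-0.926  0.377 -0.   ]
 [ 0.     0.    -1.   ]] 22.0 ['IKError', 'nose_length']
[ 566.01583924 -194.31987328    0.        ]
(array([ 59.14, -59.75,   7.97]), array([ 0.    , -0.    , -0.4108]))
```

Request:
apply_moves:
  steps:
    - {"hand":1,"xyz":[2.5,-2.5,0],"delta_rot":[0,0,-0.04]}
    - {"hand":1,"xyz":[5,-5,0],"delta_rot":[0,0,-0.08]}
    - {"hand":1,"xyz":[7.5,-7.5,0],"delta_rot":[0,0,-0.12]}
    - {"hand":1,"xyz":[10,-10,0],"delta_rot":[0,0,-0.16]}
    - {"hand":1,"xyz":[12.5,-12.5,0],"delta_rot":[0,0,-0.2]}
    - {"hand":1,"xyz":[15,-15,0],"delta_rot":[0,0,-0.24]}
    - {"hand":1,"xyz":[17.5,-17.5,0],"delta_rot":[0,0,-0.28]}
    - {"hand":1,"xyz":[20,-20,0],"delta_rot":[0,0,-0.32]}
    - {"hand":1,"xyz":[22.5,-22.5,0],"delta_rot":[0,0,-0.36]}
    - {"hand":1,"xyz":[25,-25,0],"delta_rot":[0,0,-0.411]}
    - {"hand":1,"xyz":[27.5,-27.5,0],"delta_rot":[0,0,-0.411]}
    - {"hand":1,"xyz":[30,-30,0],"delta_rot":[0,0,-0.411]}

```text
clock: 2.4
position: [400.7, 186.2, 230.1]
ee_rot: [0.716, -0.698, 0.0, -0.001]
contact_force: [1.2, 1.1, 0.2]
gripper_width: 85.4
```

```bash
python3 - <<'E'
from h import *
s=telemetry.read_state(); q0=R.from_quat(s["ee_rot"]); p0=s["position"];yaw=0.024
print(s["clock"],p0,q0.as_matrix().round(3),s["joints"])
print(shift(p0,q0,[566,-194.3,160],Q(yaw-np.pi/2)))
E
```

```text
2.4 [400.71776731 186.19107377 230.13650162] [[ 0.025 -1.     0.001]
 [-1.    -0.025  0.001]
 [-0.001 -0.001 -1.   ]] [ 8.05098866e-01  6.64509169e-02 -4.13707893e-01  1.47940063e-04
 -1.08959017e+00  7.90501178e-01]
(array([ 38.45, -15.57,   7.  ]), array([-0.0008,  0.0006,  0.0009]))
```

Request:
apply_moves:
  steps:
    - {"hand":1,"xyz":[3.5,-1.4,0],"delta_rot":[0,0,0]}
    - {"hand":1,"xyz":[7,-2.8,0],"delta_rot":[0,0,0]}
    - {"hand":1,"xyz":[10.5,-4.2,0],"delta_rot":[0,0,0]}
    - {"hand":1,"xyz":[14,-5.6,0],"delta_rot":[0,0,0]}
    - {"hand":1,"xyz":[17.5,-7,0],"delta_rot":[0,0,0]}
    - {"hand":1,"xyz":[21,-8.4,0],"delta_rot":[0,0,0]}
    - {"hand":1,"xyz":[24.5,-9.8,0],"delta_rot":[0,0,0]}
    - {"hand":1,"xyz":[28,-11.2,1],"delta_rot":[0,0,0]}
    - {"hand":1,"xyz":[31.5,-12.6,3],"delta_rot":[0,0,0]}
    - {"hand":1,"xyz":[35,-14,5],"delta_rot":[0,0,0]}
    - {"hand":1,"xyz":[38.4,-15.5,7],"delta_rot":[0,0,0]}
    - {"hand":1,"xyz":[38.4,-15.5,7],"delta_rot":[0,0,0]}

```text
clock: 3.4
position: [564.2, -196.6, 154.5]
ee_rot: [0.714, -0.7, -0.003, 0.002]
contact_force: [0.1, 0.7, -0.7]
gripper_width: 85.4
```

```bash
python3 - <<'E'
from h import *
s=telemetry.read_state(); q0=R.from_quat(s["ee_rot"]); p0=s["position"];yaw=0.024
print(s["clock"],p0,s["joints"])
print(shift(p0,q0,[566,-194.3,84],Q(yaw-np.pi/2)))
for n in("top","scene"):
    p=get_image(n); m=proj(p,[[566,-194.3,85],q0.apply([0,0,22])+p0])
    u,v=m[0].astype(int); crop(p,u-90,v-80,180,140,4,f"pics/pre_{n}.png",m)
E
```

```text
3.4 [ 564.15025303 -196.55083451  154.47838469] [-6.45021131e-02  4.03566550e-01 -1.62833949e-01 -8.49708624e-05
 -1.01145916e+00  1.65404328e+00]
(array([-0.22, -0.24,  7.05]), array([ 0.007 ,  0.0007, -0.0053]))
```

View pics/pre_top.png

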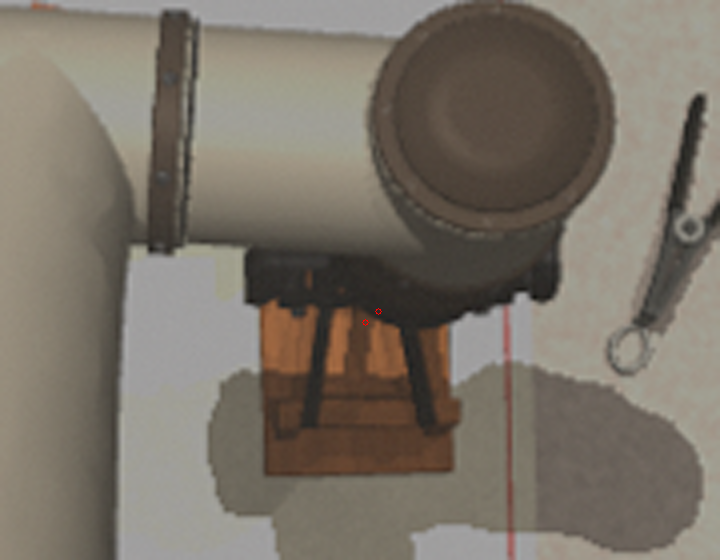

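View pics/pre_scene.png

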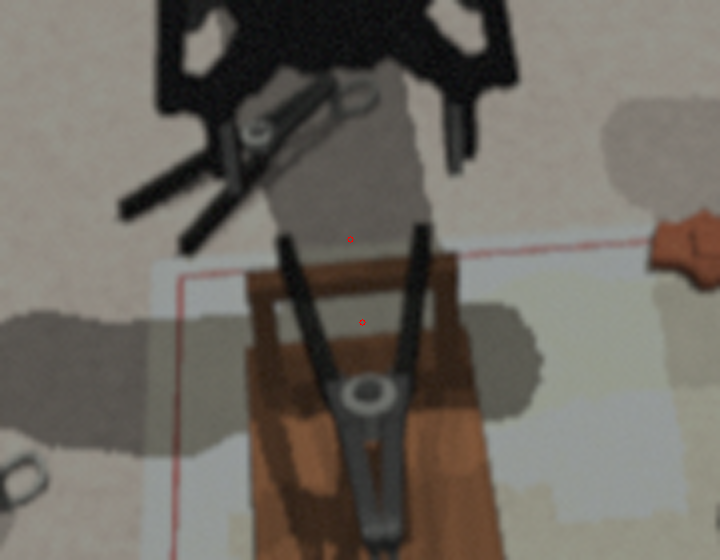

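```bash
python3 - <<'E'
from h import *
s=telemetry.read_state(); q0=R.from_quat(s["ee_rot"]); p0=s["position"]
print(s["clock"],p0,s["joint_vel"].round(3),q0.as_matrix().round(3))
B=[[x,y,-51] for x in(-38,38) for y in(-42,42)]+[[x,y,22-13] for x in(-43,43) for y in(-11,11)]+[[x,y,-51] for x in(-42,42) for y in(-38,38)]
W=q0.apply(B)+p0
for n in("top","scene"):
    p=get_image(n); m=proj(p,W); print(m.round())
    u,v=m.mean(0).astype(int); crop(p,u-80,max(0,v-70),160,140,4,f"pics/pre2_{n}.png",m-[0,0])
E
```

```text
3.5 [ 564.11611418 -193.74954752  157.75795391] [ 0.041 -0.059 -0.     0.004 -0.005 -0.004] [[ 0.021 -1.    -0.004]
 [-1.    -0.021  0.   ]
 [-0.     0.004 -1.   ]]
[[346. 201.]
 [347. 243.]
 [384. 200.]
 [386. 243.]
 [342. 222.]
 [342. 233.]
 [383. 221.]
 [384. 232.]
 [344. 203.]
 [345. 241.]
 [387. 202.]
 [388. 240.]]
[[283. 216.]
 [279. 186.]
 [236. 220.]
 [234. 189.]
 [286. 232.]
 [284. 224.]
 [235. 236.]
 [235. 228.]
 [285. 214.]
 [281. 187.]
 [233. 218.]
 [232. 191.]]
```

View pics/pre2_top.png

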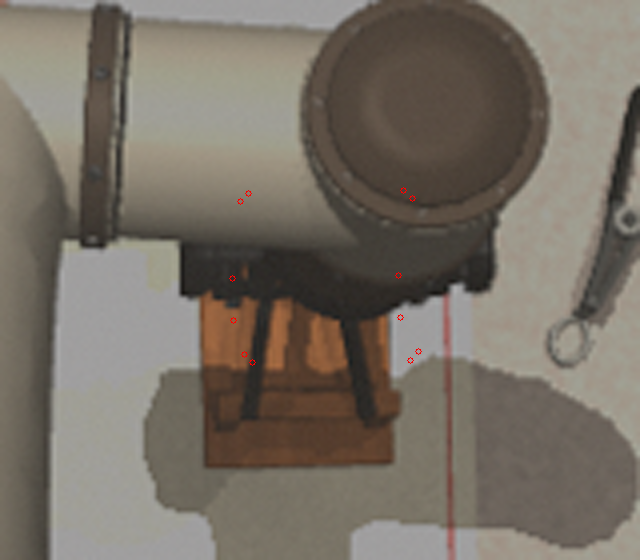

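View pics/pre2_scene.png

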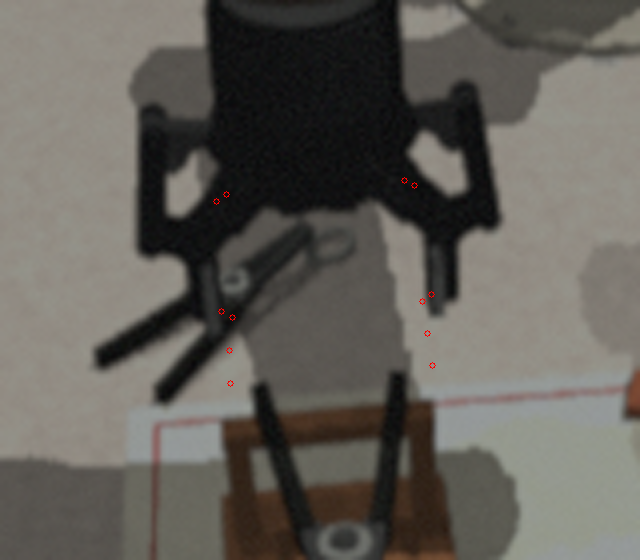

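```bash
python3 - <<'E'
from h import *
p=get_image("scene")
q0=R.from_quat([-5.57949223e-01,  8.29874340e-01,0,0]); p0=np.array([235.5,578.3,228.6])
B=np.array([[x,y,z] for z in (9,22) for x in(-43,43) for y in(-11,11)])
print(np.c_[q0.apply(B)+p0,proj(p,q0.apply(B)+p0)].round())
f=cv2.imread("pics/scene0.png"); f=f[0:100,540:640]; f=cv2.resize(f,None,fx=6,fy=6,interpolation=cv2.INTER_CUBIC)
cv2.imwrite("pics/st.png",f)
print(proj(p,[[0,0,0],[75,0,0],[-75,0,0],[0,75,0],[0,-75,0],[621,-193,0],[600,230,150]]).round(1))
t=get_image("top");print(proj(t,[[0,0,0],[75,0,0],[0,75,0],[0,-75,0]]).round(1))
print(R.from_quat(p["orientation"]).as_matrix().round(3),R.from_quat(t["orientation"]).as_matrix().round(3))
crop(t,200,400,160,80,5,"pics/base.png")
E
```

```text
[[262. 614. 220. 624.  90.]
 [242. 622. 220. 622.  86.]
 [229. 534. 220. 582.  86.]
 [209. 543. 220. 581.  81.]
 [262. 614. 207. 621.  96.]
 [242. 622. 207. 620.  92.]
 [229. 534. 207. 580.  91.]
 [209. 543. 207. 580.  87.]]
[[327.7 134.1]
 [331.6 148.8]
 [324.2 120.4]
 [355.5 132.5]
 [299.7 135.7]
 [267.  313.3]
 [504.6 224.7]]
[[270.3 491.1]
 [270.8 455.4]
 [236.2 491. ]
 [304.4 491.3]]
[[ 0.124  0.635 -0.763]
 [ 0.992 -0.074  0.1  ]
 [ 0.008 -0.769 -0.639]] [[ 0.004 -0.99   0.138]
 [-1.    -0.003  0.003]
 [-0.002 -0.138 -0.99 ]]
```

View pics/st.png

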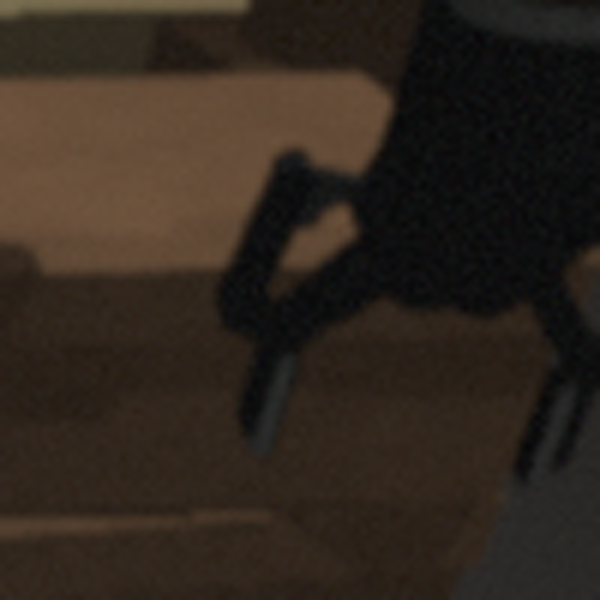

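View pics/base.png

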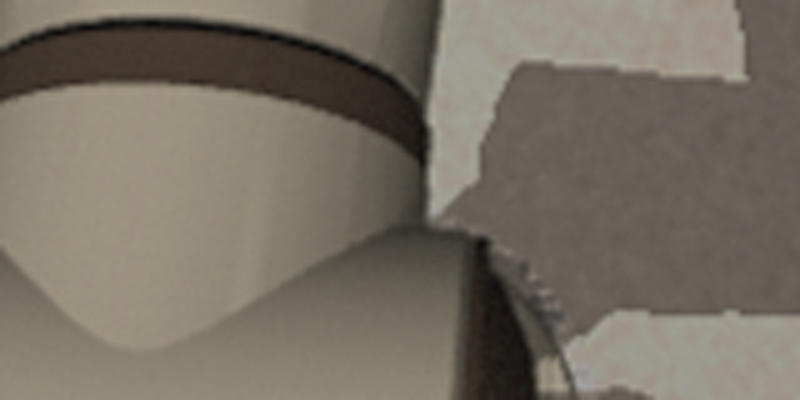

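The picture shows fingertips at (235,219) and (288,219), centred on the handles. They sit about 12 px higher than my projection predicted, so I can't fully trust the height. I'll go down in steps and compare directly.

Request:
apply_moves:
  steps:
    - {"hand":1,"xyz":[0,-0.1,1.5],"delta_rot":[0,0,0]}
    - {"hand":1,"xyz":[0,-0.2,3],"delta_rot":[0,0,0]}
    - {"hand":1,"xyz":[0,-0.2,4.5],"delta_rot":[0,0,0]}
    - {"hand":1,"xyz":[0,-0.2,6],"delta_rot":[0,0,0]}
    - {"hand":1,"xyz":[0,-0.2,7],"delta_rot":[0,0,0]}
    - {"hand":1,"xyz":[0,-0.2,7],"delta_rot":[0,0,0]}
    - {"hand":1,"xyz":[0,-0.2,7],"delta_rot":[0,0,0]}

```text
clock: 4.28
position: [566.9, -191.7, 90.4]
ee_rot: [0.716, -0.698, 0.0, -0.0]
contact_force: [0.8, -0.1, 0.2]
gripper_width: 85.3
```

```bash
python3 - <<'E'
from h import *
s=telemetry.read_state(); q0=R.from_quat(s["ee_rot"]); p0=s["position"]
print(s["clock"],p0,s["contact_force"],q0.as_matrix().round(3))
B=[[x,y,22-13] for x in(-43,43) for y in(-11,11)]
W=q0.apply(B)+p0
for n in("top","scene"):
    p=get_image(n); m=proj(p,W); print(m.round())
    u,v=m.mean(0).astype(int); crop(p,u-80,max(0,v-70),160,140,4,f"pics/dn_{n}.png",m-[0,0])
E
```

```text
4.2833 [ 566.90153224 -191.68634745   90.35739246] [ 0.82322516 -0.13234177  0.20946703] [[ 0.026 -1.     0.   ]
 [-1.    -0.026 -0.   ]
 [ 0.    -0.    -1.   ]]
[[339. 227.]
 [339. 236.]
 [378. 226.]
 [378. 236.]]
[[288. 262.]
 [287. 254.]
 [240. 266.]
 [239. 258.]]
```

View pics/dn_top.png

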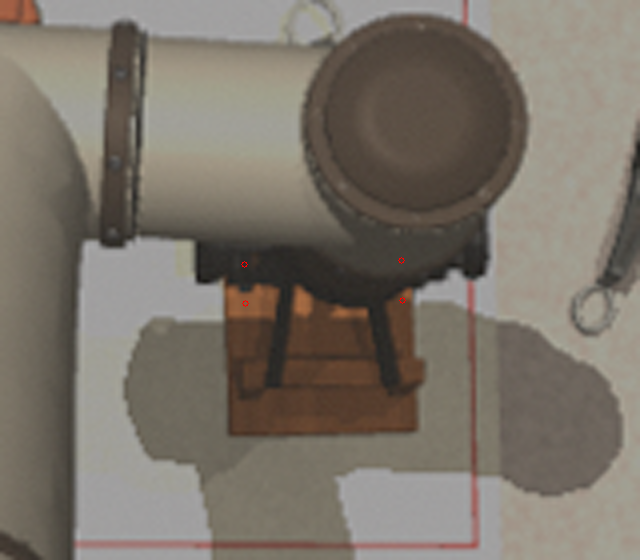

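View pics/dn_scene.png

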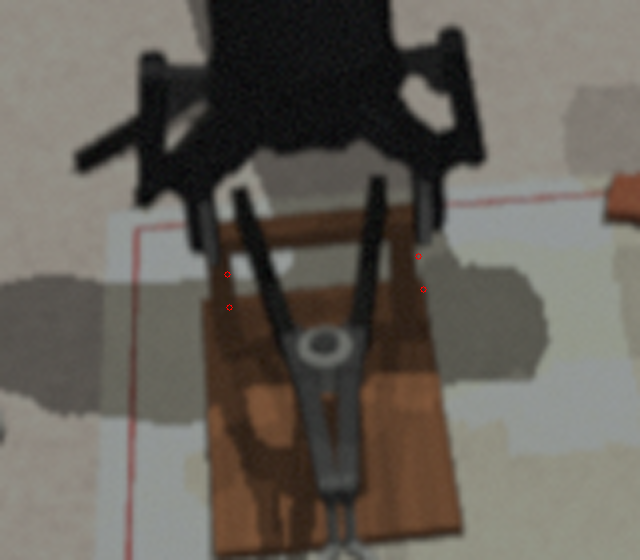

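Request:
apply_moves:
  steps:
    - {"hand":1,"xyz":[0,0,1],"delta_rot":[0,0,0]}
    - {"hand":1,"xyz":[0,0,2],"delta_rot":[0,0,0]}
    - {"hand":1,"xyz":[0,0,2.5],"delta_rot":[0,0,0]}
    - {"hand":1,"xyz":[0,0,2.5],"delta_rot":[0,0,0]}
    - {"hand":1,"xyz":[0,0,2.5],"delta_rot":[0,0,0]}

```text
clock: 4.8
position: [566.3, -192.4, 64.0]
ee_rot: [0.716, -0.699, -0.001, 0.001]
contact_force: [-0.2, 1.2, -0.9]
gripper_width: 85.6
```

```bash
python3 - <<'E'
from h import *
s=telemetry.read_state(); q0=R.from_quat(s["ee_rot"]); p0=s["position"]
print(s["clock"],p0,s["contact_force"],q0.as_matrix().round(3))
B=[[x,y,z] for z in (9,-20) for x in(-43,43) for y in(-11,11)]
W=q0.apply(B)+p0
for n in("scene",):
    p=get_image(n); m=proj(p,W); print(m.round())
    u,v=m.mean(0).astype(int); crop(p,u-70,max(0,v-50),140,110,5,f"pics/dn2_{n}.png",m); print(u,v)
E
```

```text
4.8 [ 566.26273032 -192.36068384   63.95161048] [-0.23219954  1.1609153  -0.85916373] [[ 0.024 -1.    -0.002]
 [-1.    -0.024 -0.   ]
 [-0.     0.002 -1.   ]]
[[288. 272.]
 [287. 264.]
 [241. 277.]
 [240. 269.]
 [288. 261.]
 [287. 252.]
 [239. 265.]
 [239. 257.]]
263 264
```

View pics/dn2_scene.png

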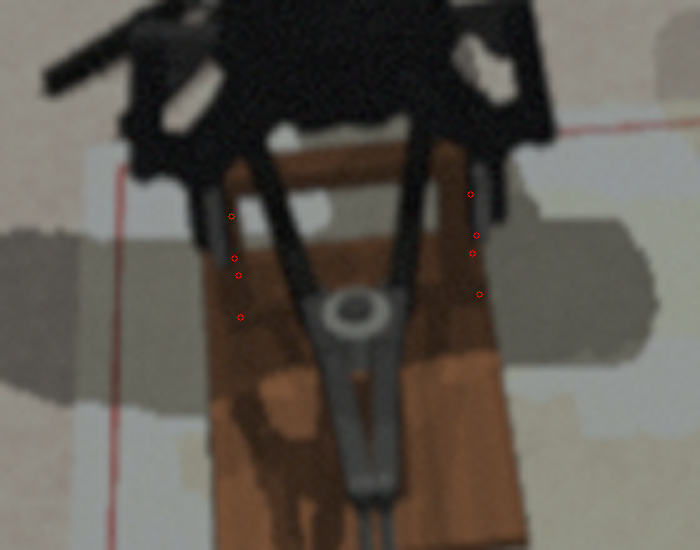

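Request:
apply_moves:
  steps:
    - {"hand":1,"xyz":[0,0,0.5],"delta_rot":[0,0,0]}
    - {"hand":1,"xyz":[0,0,0.9],"delta_rot":[0,0,0]}
    - {"hand":1,"xyz":[0,0,0.9],"delta_rot":[0,0,0]}
    - {"hand":0.8,"xyz":[0,0,0.9],"delta_rot":[0,0,0]}
    - {"hand":0.7,"xyz":[0,0,0.9],"delta_rot":[0,0,0]}
    - {"hand":0.7,"xyz":[0,0,0.9],"delta_rot":[0,0,0]}
    - {"hand":0.7,"xyz":[0,0,0.9],"delta_rot":[0,0,0]}

```text
clock: 5.43
position: [566.8, -192.3, 55.9]
ee_rot: [0.716, -0.698, 0.0, -0.0]
contact_force: [-1.0, 0.5, -0.3]
gripper_width: 60.0
```

```bash
python3 - <<'E'
from h import *
s=telemetry.read_state(); q0=R.from_quat(s["ee_rot"]); p0=s["position"]
print(s["clock"],p0,s["contact_force"],s["gripper_width"])
for n in("scene","top"):
    p=get_image(n)
    u,v=(263,264) if n=="scene" else (360,220); crop(p,u-70,max(0,v-50),140,110,5,f"pics/dn3_{n}.png"); print(u,v)
E
```

```text
5.4333 [ 566.78988216 -192.30446047   55.90545205] [-0.98001868  0.49020794 -0.31989058] 59.987624814017224
263 264
360 220
```

View pics/dn3_scene.png

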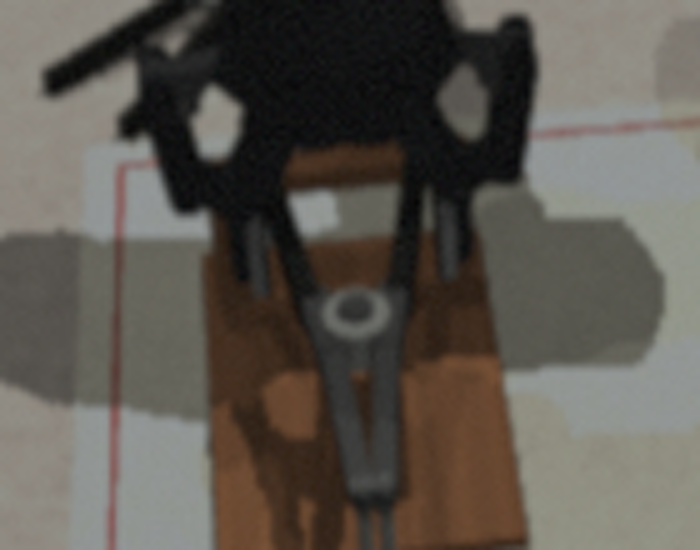

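View pics/dn3_top.png

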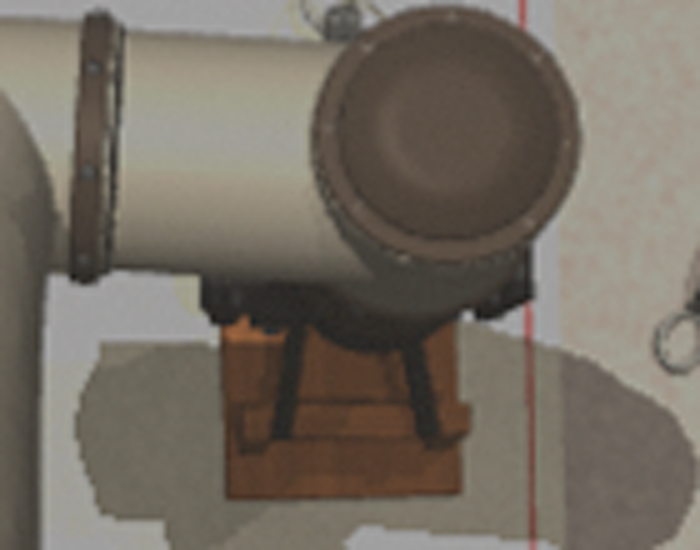

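```bash
python3 - <<'E'
from h import *
p=get_image("scene")
for z in (45,60,70,80,90): print(z,ray(p,[[245.6,273.6],[282,270],[263.8,276.5]],z).round(1).tolist())
t=get_image("top")
# linkage band in top: v range
for z in (130,150,170,190): print(z,ray(t,[[290+205/5,170+285/5],[290+205/5,170+322/5],[290+530/5,170+300/5]],z).round(1)[:,:2].tolist())
E
```

```text
45 [[560.1, -226.7, 45.0], [558.3, -159.7, 45.0], [571.6, -193.9, 45.0]]
60 [[575.9, -225.8, 60.0], [574.2, -160.2, 60.0], [587.2, -193.7, 60.0]]
70 [[586.5, -225.3, 70.0], [584.7, -160.6, 70.0], [597.6, -193.6, 70.0]]
80 [[597.0, -224.7, 80.0], [595.3, -161.0, 80.0], [608.0, -193.5, 80.0]]
90 [[607.5, -224.2, 90.0], [605.8, -161.3, 90.0], [618.3, -193.4, 90.0]]
130 [[567.1, -129.6], [551.4, -129.5], [561.2, -265.8]]
150 [[563.6, -128.7], [548.2, -128.7], [557.8, -262.4]]
170 [[560.1, -127.9], [545.0, -127.9], [554.4, -259.0]]
190 [[556.6, -127.1], [541.7, -127.1], [551.0, -255.6]]
```

Request:
apply_moves:
  steps:
    - {"hand":0.7,"xyz":[0,0,-0.4],"delta_rot":[0,0,0]}
    - {"hand":0.7,"xyz":[0,-0.3,-0.8],"delta_rot":[0,0,0]}
    - {"hand":0.6,"xyz":[0,-0.3,-0.8],"delta_rot":[0,0,0]}
    - {"hand":0.5,"xyz":[0,-0.3,-0.8],"delta_rot":[0,0,0]}
    - {"hand":0.4,"xyz":[0,-0.3,-0.8],"delta_rot":[0,0,0]}
    - {"hand":0.3,"xyz":[0,-0.3,-0.8],"delta_rot":[0,0,0]}
    - {"hand":0.1,"xyz":[0,-0.3,-0.8],"delta_rot":[0,0,0]}
    - {"hand":0,"xyz":[0,-0.3,-0.8],"delta_rot":[0,0,0]}
    - {"hand":0,"xyz":[0,-0.3,-0.8],"delta_rot":[0,0,0]}
    - {"hand":0,"xyz":[0,-0.3,-0.8],"delta_rot":[0,0,0]}

```text
clock: 6.47
position: [569.9, -192.8, 66.0]
ee_rot: [0.716, -0.698, 0.001, 0.0]
contact_force: [-2.9, -0.6, 9.4]
gripper_width: 30.1
```

```bash
python3 - <<'E'
from h import *
s=telemetry.read_state(); q0=R.from_quat(s["ee_rot"]); p0=s["position"]
print(s["clock"],p0,s["contact_force"],s["wrist_torque"],s["gripper_width"])
p=get_image("scene"); crop(p,193,214,140,140,4,"pics/gr_scene.png")
E
```

```text
6.4667 [ 569.88226581 -192.79011858   65.96528728] [-2.8684949  -0.62500166  9.37910296] [-0.04731302  1.00572702  0.06688439] 30.114069574279974
```

View pics/gr_scene.png

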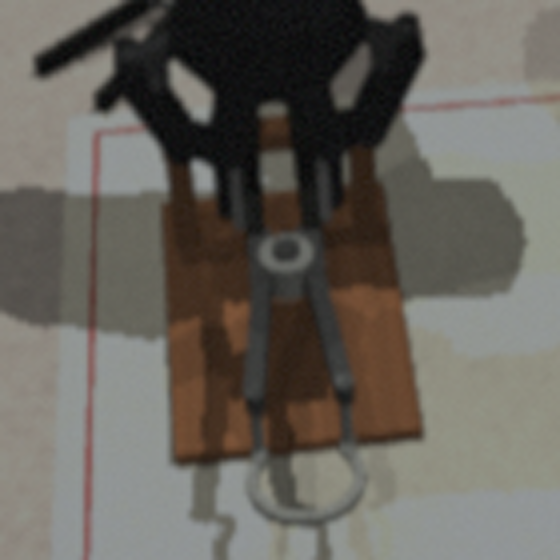

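Request:
apply_moves:
  steps:
    - {"hand":0,"xyz":[0,0,0],"delta_rot":[0,0,0]}
    - {"hand":0,"xyz":[0,0,0],"delta_rot":[0,0,0]}
    - {"hand":0,"xyz":[0,0,-0.5],"delta_rot":[0,0,0]}
    - {"hand":0,"xyz":[0,0,-1],"delta_rot":[0,0,0]}
    - {"hand":0,"xyz":[0,0,-2],"delta_rot":[0,0,0]}
    - {"hand":0,"xyz":[0,0,-3],"delta_rot":[0,0,0]}
    - {"hand":0,"xyz":[0,0,-4],"delta_rot":[0,0,0]}
    - {"hand":0,"xyz":[0,0,-5],"delta_rot":[0,0,0]}
    - {"hand":0,"xyz":[0,0,-6],"delta_rot":[0,0,0]}
    - {"hand":0,"xyz":[0,0,-6],"delta_rot":[0,0,0]}
    - {"hand":0,"xyz":[0,0,-6],"delta_rot":[0,0,0]}

```text
clock: 7.43
position: [570.1, -192.1, 124.7]
ee_rot: [0.716, -0.699, 0.001, -0.001]
contact_force: [-0.4, -0.3, -2.5]
gripper_width: 30.2
```

```bash
python3 - <<'E'
from h import *
s=telemetry.read_state(); q0=R.from_quat(s["ee_rot"]); p0=s["position"]
print(s["clock"],p0,s["contact_force"],s["wrist_torque"],s["gripper_width"],q0.as_matrix().round(3))
p=get_image("scene"); crop(p,193,164,140,140,4,"pics/lf_scene.png")
for l in("ring_centre","handles","pliers"): print(l,[(d["xyz"],round(d["confidence"],2)) for d in nets.pinpoint(p,l)])
t=get_image("top"); crop(t,290,140,140,110,5,"pics/lf_top.png")
for l in("ring_centre","handles","pliers"): print(l,[(d["xyz"],round(d["confidence"],2)) for d in nets.pinpoint(t,l)])
E
```

```text
7.4333 [ 570.08076248 -192.14688954  124.69121471] [-0.41730281 -0.27252328 -2.49302384] [ 0.01284616  0.12474463 -0.02386357] 30.226161093015023 [[ 0.024 -1.     0.002]
 [-1.    -0.024  0.   ]
 [ 0.    -0.002 -1.   ]]
ring_centre [([711.0, -190.6, 112.9], 0.75), ([598.8, 230.3, 120.7], 0.74), ([570.9, -359.9, 2.8], 0.58), ([620.9, -191.7, 1.2], 0.44)]
handles [([365.9, -269.3, 12.4], 0.83), ([566.8, -188.2, 141.4], 0.59), ([668.8, -408.0, 14.1], 0.57)]
pliers [([624.5, -188.9, 144.1], 0.95), ([629.9, -384.2, 20.2], 0.79), ([336.4, -240.4, 19.7], 0.65), ([605.2, 227.4, 2.2], 0.54)]
ring_centre [([287.3, -192.1, 1.1], 0.62), ([567.8, -362.2, 4.2], 0.6), ([710.2, -188.3, 109.0], 0.54)]
handles [([667.2, -402.4, 10.6], 0.81), ([567.1, -189.6, 146.5], 0.77), ([362.6, -271.4, 10.0], 0.65)]
pliers [([629.6, -390.1, 16.1], 0.86), ([333.7, -241.7, 17.2], 0.78)]
```

View pics/lf_scene.png

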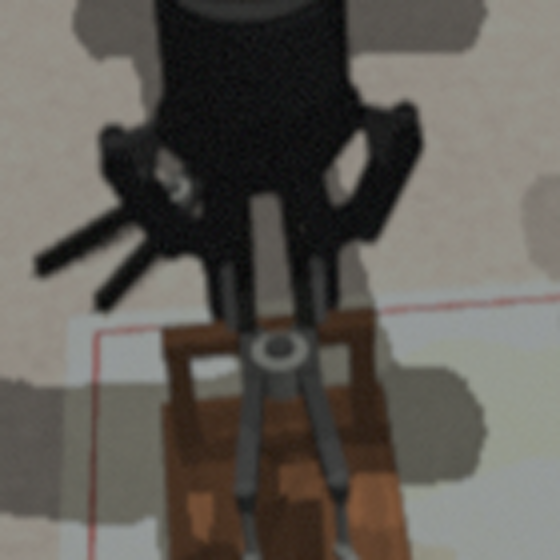

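View pics/lf_top.png

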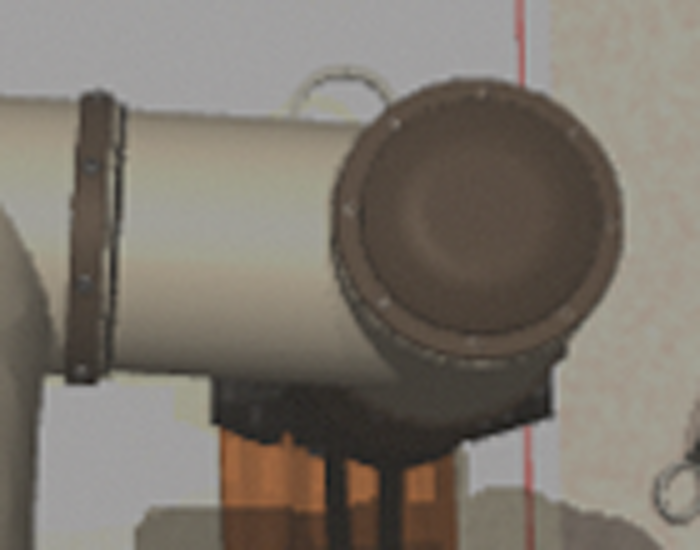

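Request:
apply_moves:
  steps:
    - {"hand":0,"xyz":[0,0,-1.5],"delta_rot":[0,0,0]}
    - {"hand":0,"xyz":[0,0,-3],"delta_rot":[0,0,0]}
    - {"hand":0,"xyz":[-0.5,0.1,-4.5],"delta_rot":[0,0,0]}
    - {"hand":0,"xyz":[-2,0.5,-6],"delta_rot":[0,0,0]}
    - {"hand":0,"xyz":[-4,1,-7],"delta_rot":[0,0,0]}
    - {"hand":0,"xyz":[-6.5,1.5,-7],"delta_rot":[0,0,0]}
    - {"hand":0,"xyz":[-9,2.1,-7],"delta_rot":[0,0,0]}
    - {"hand":0,"xyz":[-11.5,2.7,-7],"delta_rot":[0,0,0]}
    - {"hand":0,"xyz":[-14,3.3,-7],"delta_rot":[0,0,0]}
    - {"hand":0,"xyz":[-16.5,3.9,-7],"delta_rot":[0,0,0]}
    - {"hand":0,"xyz":[-18.5,4.4,-7],"delta_rot":[0,0,0]}
    - {"hand":0,"xyz":[-20,4.8,-7],"delta_rot":[0,0,0]}

```text
clock: 8.83
position: [516.2, 8.1, 193.7]
ee_rot: [0.716, -0.698, -0.0, -0.0]
contact_force: [0.3, 0.8, -2.3]
gripper_width: 29.9
```

Request:
apply_moves:
  steps:
    - {"hand":0,"xyz":[-1.5,0.4,0],"delta_rot":[0,0,0]}
    - {"hand":0,"xyz":[-3.5,0.9,0],"delta_rot":[0,0,0]}
    - {"hand":0,"xyz":[-6,1.4,0],"delta_rot":[0,0,0]}
    - {"hand":0,"xyz":[-8.5,2,0],"delta_rot":[0,0,0]}
    - {"hand":0,"xyz":[-11,2.6,0],"delta_rot":[0,0,0]}
    - {"hand":0,"xyz":[-13.5,3.2,0],"delta_rot":[0,0,0]}
    - {"hand":0,"xyz":[-16,3.8,0],"delta_rot":[0,0,0]}
    - {"hand":0,"xyz":[-18.5,4.4,0],"delta_rot":[0,0,0]}
    - {"hand":0,"xyz":[-20.5,4.9,0],"delta_rot":[0,0,0]}
    - {"hand":0,"xyz":[-22,5.2,0],"delta_rot":[0,0,0]}
    - {"hand":0,"xyz":[-22.4,5.3,0],"delta_rot":[0,0,0]}
    - {"hand":0,"xyz":[-22.4,5.3,0],"delta_rot":[0,0,0]}

```text
clock: 9.83
position: [458.1, 230.1, 193.6]
ee_rot: [0.716, -0.698, -0.0, 0.0]
contact_force: [-0.5, -0.0, -1.4]
gripper_width: 30.2
```

```bash
cat > look.py <<'E'
from h import *
import sys
tag=sys.argv[1]
s=telemetry.read_state(); q0=R.from_quat(s["ee_rot"]); p0=s["position"]
print(s["clock"],p0.round(1),s["contact_force"].round(1),s["wrist_torque"].round(2),s["gripper_width"].round(1),q0.as_matrix().round(3).tolist())
for n,c in(("scene",(450,170)),("top",(110,160))):
    p=get_image(n); crop(p,c[0],c[1],110,90,7,f"pics/{tag}_{n}.png")
    for l in("ring_centre","handles","pliers","groove"): print(n,l,[(np.round(d["xyz"],0).tolist(),round(d["confidence"],2)) for d in nets.pinpoint(p,l) if d["xyz"][1]>100])
E
python3 look.py ab
```

```text
Traceback (most recent call last):
  File "look.py", line 5, in <module>
    print(s["clock"],p0.round(1),s["contact_force"].round(1),s["wrist_torque"].round(2),s["gripper_width"].round(1),q0.as_matrix().round(3).tolist())
                                                                                        ^^^^^^^^^^^^^^^^^^^^^^^^
AttributeError: 'float' object has no attribute 'round'
```

```bash
sed -i 's/s\["gripper_width"\].round(1)/s["gripper_width"]/' look.py; python3 look.py ab
```

```text
9.8333 [458.1 230.1 193.6] [-0.5 -0.  -1.4] [0.01 0.02 0.03] 30.2012930438475 [[0.026, -1.0, -0.0], [-1.0, -0.026, -0.0], [0.0, 0.0, -1.0]]
scene ring_centre [([600.0, 232.0, 182.0], 0.76)]
scene handles [([455.0, 232.0, 209.0], 0.96)]
scene pliers [([511.0, 229.0, 213.0], 0.62)]
scene groove [([598.0, 232.0, 122.0], 0.97)]
top ring_centre [([598.0, 231.0, 183.0], 0.72)]
top handles [([457.0, 230.0, 214.0], 0.65)]
top pliers [([510.0, 224.0, 209.0], 0.55)]
top groove [([602.0, 230.0, 118.0], 0.66)]
```

View pics/ab_scene.png

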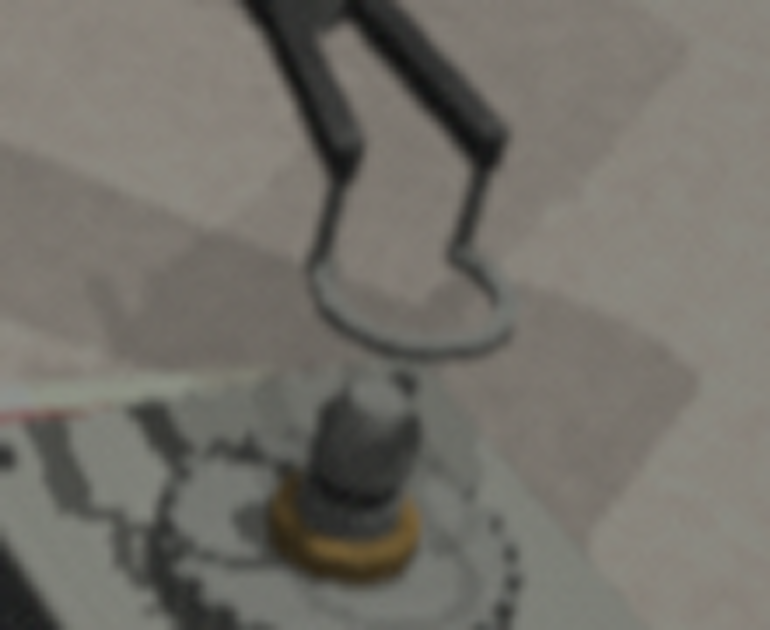

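View pics/ab_top.png

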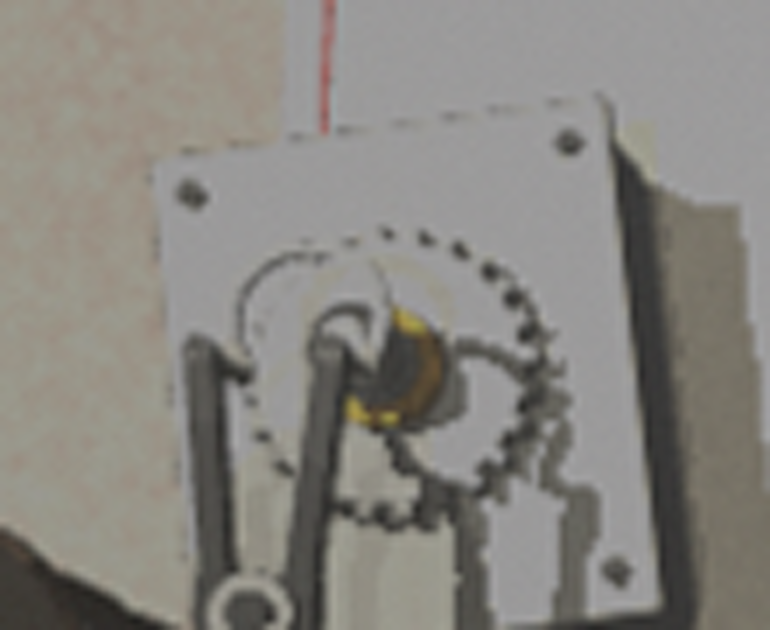

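```bash
cat > ov.py <<'E'
from h import *
import sys
tag=sys.argv[1]; rx,ry,rz,sx,sy=map(float,sys.argv[2:7]); W=110;H=85;S=7
tilt=float(sys.argv[7]) if len(sys.argv)>7 else 0  # pitch: +: front up
a=np.linspace(0,2*np.pi,90)
def circ(x,y,z,r,t=0): return np.c_[x+r*np.cos(a),y+r*np.sin(a),z+t*r*np.cos(a)]
for n,c in(("scene",(450,185)),("top",(110,165))):
    p=get_image(n)
    f=p["frame"][c[1]:c[1]+H,c[0]:c[0]+W]; f=cv2.resize(f,None,fx=S,fy=S,interpolation=cv2.INTER_CUBIC)
    f=cv2.convertScaleAbs(f,alpha=1.4)
    for C,col in((circ(rx,ry,rz+2,23,tilt),(0,0,255)),(circ(rx,ry,rz+2,18,tilt),(0,0,255)),(circ(sx,sy,150,7),(0,255,0)),(circ(sx,sy,141,13),(0,255,0)),(circ(sx,sy,112,19),(255,255,0))):
        m=((proj(p,C)-c+.5)*S).astype(np.int32); cv2.polylines(f,[m],True,col,1)
    cv2.imwrite(f"pics/{tag}_{n}.png",f)
E
python3 ov.py ov1 600 230 181 600 230
```

```text
(no output)
```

View pics/ov1_scene.png

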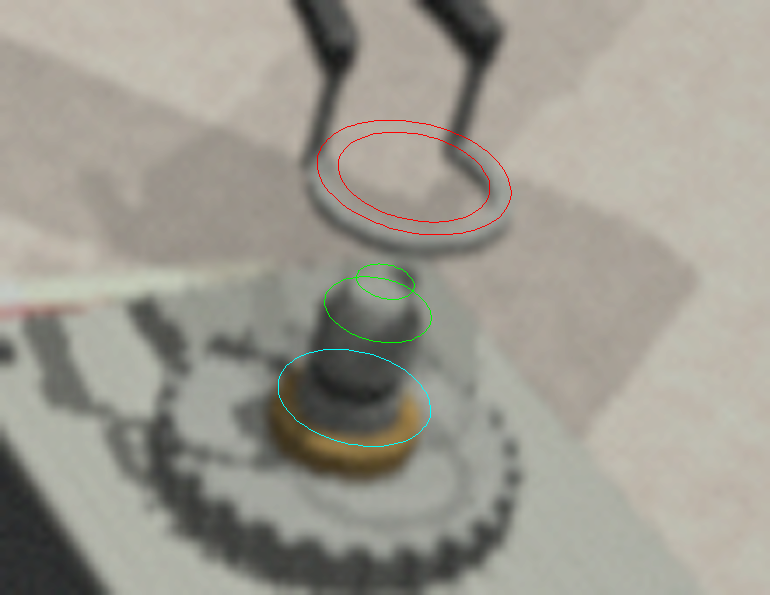

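View pics/ov1_top.png

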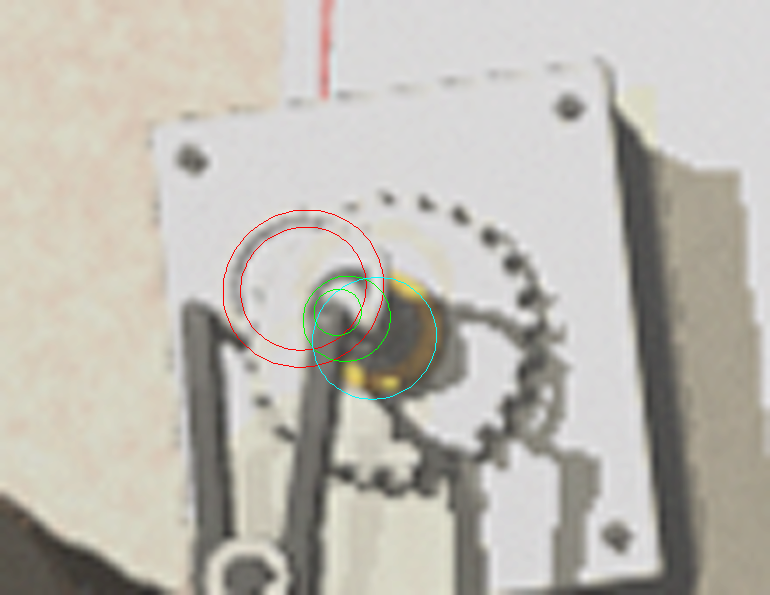

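Request:
apply_moves:
  steps:
    - {"hand":0,"xyz":[0,-0.1,0.5],"delta_rot":[0,0,0]}
    - {"hand":0,"xyz":[0,-0.2,1],"delta_rot":[0,0,0]}
    - {"hand":0,"xyz":[0,-0.2,1.5],"delta_rot":[0,0,0]}
    - {"hand":0,"xyz":[0,-0.2,2],"delta_rot":[0,0,0]}
    - {"hand":0,"xyz":[0,-0.2,2.5],"delta_rot":[0,0,0]}
    - {"hand":0,"xyz":[0,-0.2,3],"delta_rot":[0,0,0]}
    - {"hand":0,"xyz":[0,-0.2,3],"delta_rot":[0,0,0]}
    - {"hand":0,"xyz":[0,-0.2,3],"delta_rot":[0,0,0]}

```text
clock: 11.1
position: [460.3, 229.2, 163.3]
ee_rot: [0.716, -0.698, 0.0, 0.0]
contact_force: [-0.2, 0.4, -2.7]
gripper_width: 29.9
```

```bash
python3 look.py lo; python3 ov.py ov2 602 230 151 602 229
```

```text
11.1 [460.3 229.2 163.3] [-0.2  0.4 -2.7] [ 0.02 -0.01  0.02] 29.88512760908402 [[0.024, -1.0, -0.001], [-1.0, -0.024, -0.001], [0.001, 0.001, -1.0]]
scene ring_centre [([602.0, 230.0, 151.0], 0.6)]
scene handles [([456.0, 230.0, 178.0], 0.58)]
scene pliers [([511.0, 232.0, 184.0], 0.96)]
scene groove [([601.0, 227.0, 118.0], 0.64)]
top ring_centre [([603.0, 233.0, 150.0], 0.9), ([602.0, 231.0, 118.0], 0.52)]
top handles [([459.0, 230.0, 187.0], 0.73)]
top pliers [([512.0, 227.0, 183.0], 0.82)]
top groove [([602.0, 228.0, 120.0], 0.88), ([603.0, 232.0, 153.0], 0.51)]
```

View pics/ov2_scene.png

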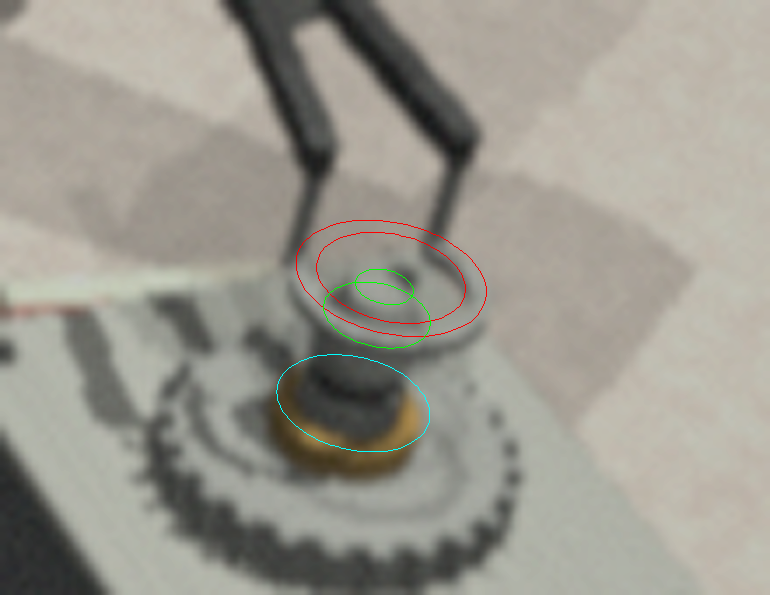

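View pics/ov2_top.png

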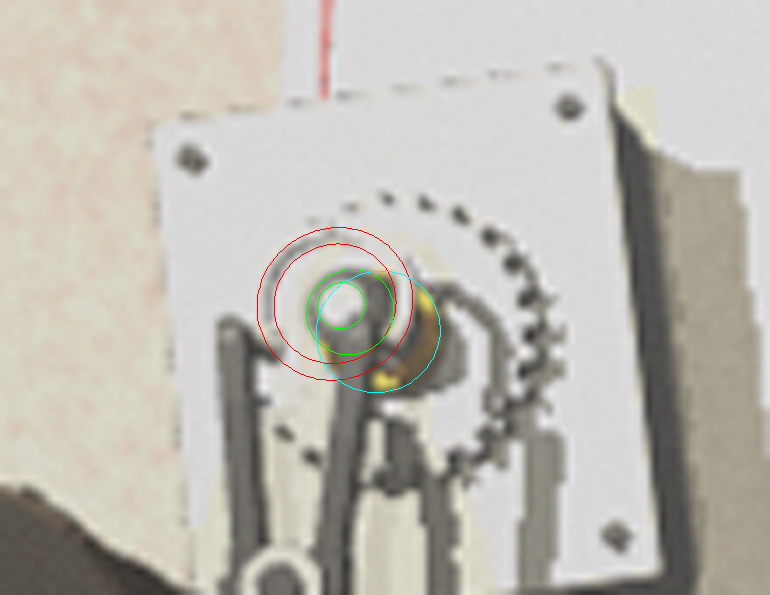

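View pics/lo_scene.png

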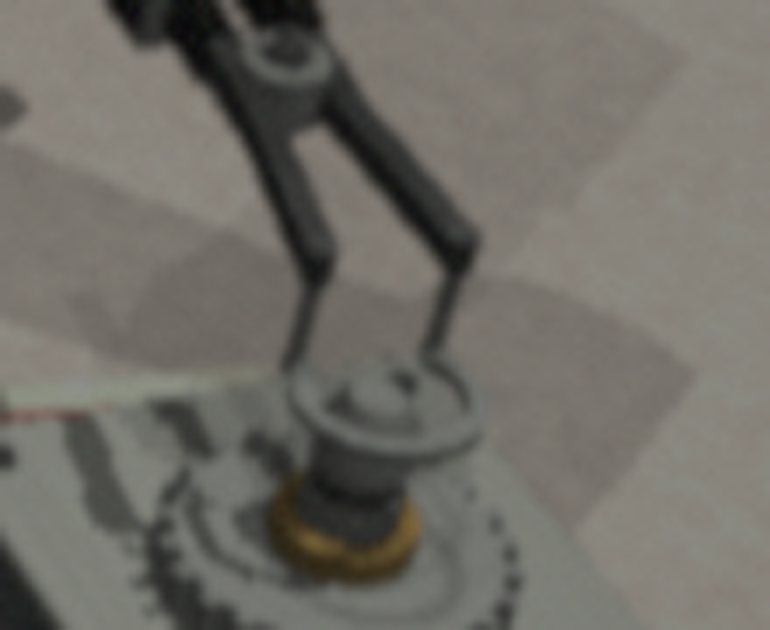

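View pics/lo_top.png

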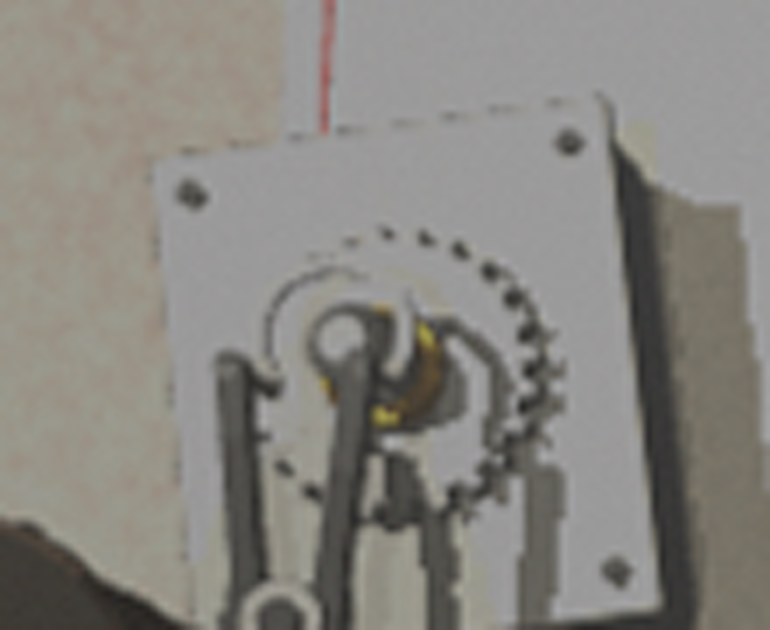

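Request:
apply_moves:
  steps:
    - {"hand":0,"xyz":[0,0,0.3],"delta_rot":[0,0,0]}
    - {"hand":0,"xyz":[0,0,0.6],"delta_rot":[0,0,0]}
    - {"hand":0,"xyz":[0,0,0.9],"delta_rot":[0,0,0]}
    - {"hand":0,"xyz":[0,0,1.2],"delta_rot":[0,0,0]}
    - {"hand":0,"xyz":[0,0,1.5],"delta_rot":[0,0,0]}
    - {"hand":0,"xyz":[0,0,1.7],"delta_rot":[0,0,0]}
    - {"hand":0,"xyz":[0,0,1.7],"delta_rot":[0,0,0]}
    - {"hand":0,"xyz":[0,0,1.7],"delta_rot":[0,0,0]}

```text
clock: 12.37
position: [460.4, 229.2, 146.6]
ee_rot: [0.716, -0.698, 0.0, 0.0]
contact_force: [0.9, -0.1, -2.4]
gripper_width: 29.7
```

```bash
python3 look.py lo3; python3 ov.py ov3 602 229 133.5 602 229
```

```text
12.3667 [460.4 229.2 146.6] [ 0.9 -0.1 -2.4] [-0.03  0.01  0.02] 29.682581226696726 [[0.024, -1.0, -0.0], [-1.0, -0.024, -0.0], [0.0, 0.0, -1.0]]
scene ring_centre [([602.0, 232.0, 135.0], 0.65), ([599.0, 231.0, 120.0], 0.17)]
scene handles [([458.0, 225.0, 162.0], 0.76)]
scene pliers [([512.0, 231.0, 165.0], 0.81), ([459.0, 231.0, 164.0], 0.44)]
scene groove [([600.0, 228.0, 120.0], 0.79)]
top ring_centre [([603.0, 231.0, 136.0], 0.84)]
top handles [([458.0, 227.0, 169.0], 0.64)]
top pliers [([512.0, 227.0, 171.0], 0.67)]
top groove [([606.0, 229.0, 118.0], 0.76)]
```

View pics/ov3_scene.png

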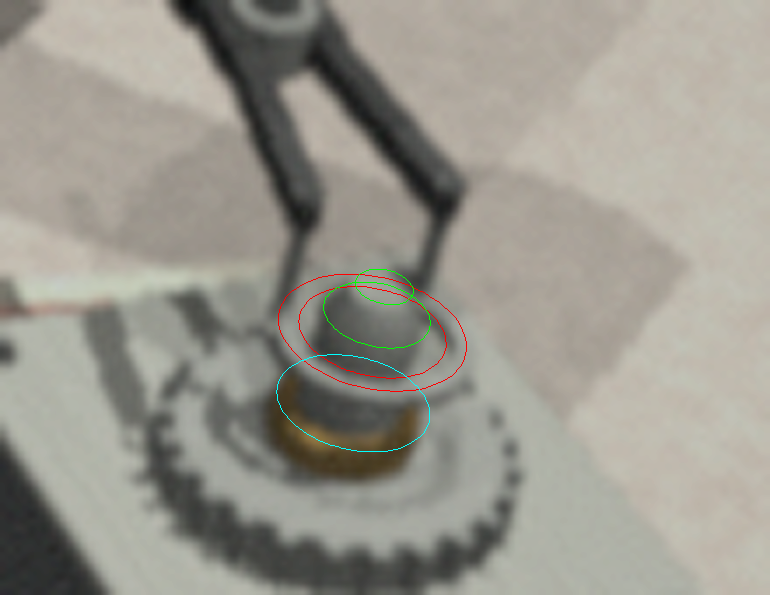

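View pics/ov3_top.png

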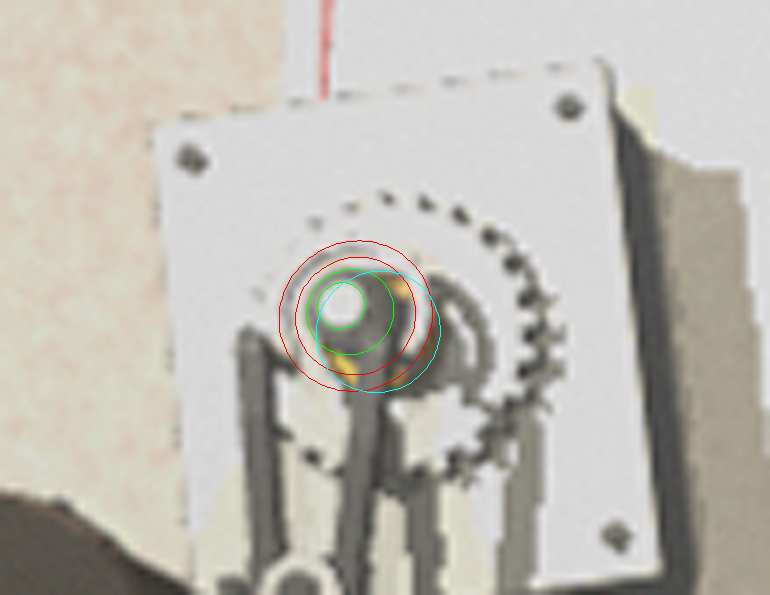

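Request:
apply_moves:
  steps:
    - {"hand":0,"xyz":[0,0,0.2],"delta_rot":[0,0,0]}
    - {"hand":0,"xyz":[0,0,0.4],"delta_rot":[0,0,0]}
    - {"hand":0,"xyz":[0,0,0.6],"delta_rot":[0,0,0]}
    - {"hand":0,"xyz":[0,0,0.8],"delta_rot":[0,0,0]}
    - {"hand":0,"xyz":[0,0,0.9],"delta_rot":[0,0,0]}
    - {"hand":0,"xyz":[0,0,0.9],"delta_rot":[0,0,0]}
    - {"hand":0,"xyz":[0,0,0.9],"delta_rot":[0,0,0]}
    - {"hand":0,"xyz":[0,0,0.9],"delta_rot":[0,0,0]}

```text
clock: 13.63
position: [460.5, 229.3, 137.8]
ee_rot: [0.716, -0.698, 0.0, -0.0]
contact_force: [0.1, 0.2, -2.1]
gripper_width: 29.7
```

```bash
python3 look.py lo4; python3 ov.py ov4 602 229 125 602 229
```

```text
13.6333 [460.5 229.3 137.8] [ 0.1  0.2 -2.1] [ 0.02 -0.03 -0.01] 29.6750895286836 [[0.024, -1.0, 0.0], [-1.0, -0.024, 0.0], [-0.0, -0.0, -1.0]]
scene ring_centre [([605.0, 235.0, 125.0], 0.67)]
scene handles [([456.0, 231.0, 155.0], 0.77)]
scene pliers [([511.0, 230.0, 157.0], 0.89)]
scene groove [([600.0, 230.0, 119.0], 0.67)]
top ring_centre [([603.0, 235.0, 126.0], 0.79), ([512.0, 228.0, 157.0], 0.7)]
top handles [([460.0, 228.0, 160.0], 0.85)]
top pliers [([510.0, 227.0, 157.0], 0.86)]
top groove [([603.0, 228.0, 122.0], 0.81), ([460.0, 230.0, 161.0], 0.4)]
```

View pics/ov4_scene.png

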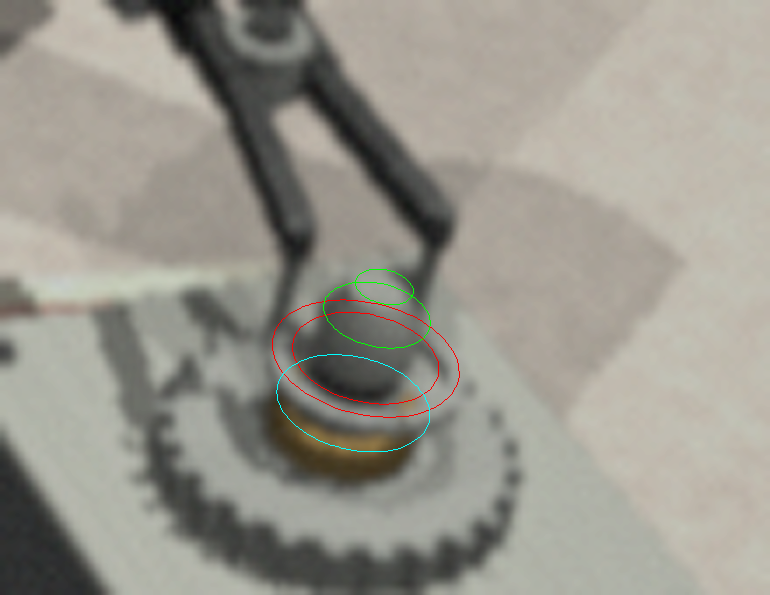

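View pics/ov4_top.png

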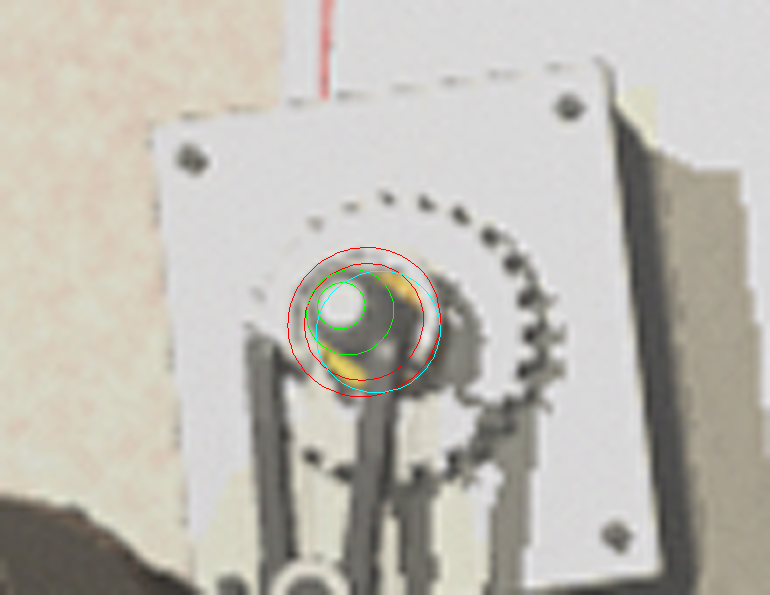

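View pics/lo4_scene.png

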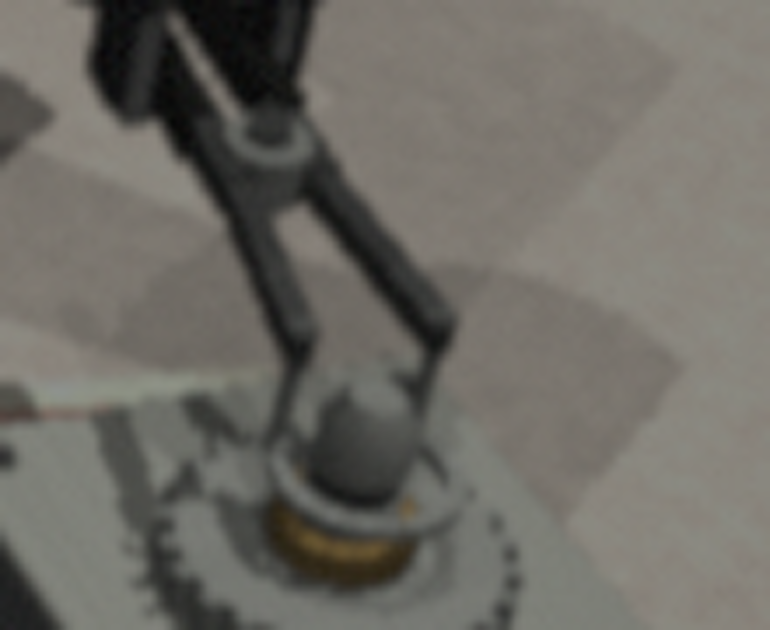

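View pics/lo4_top.png

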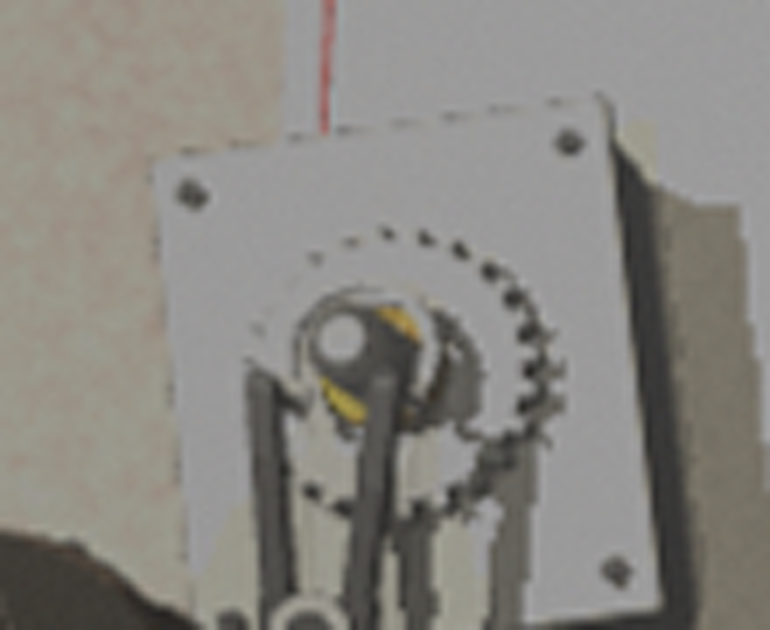

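```bash
python3 - <<'E'
from h import *
s=telemetry.read_state(); print(s["clock"],s["position"],s["contact_force"],s["gripper_width"],np.abs(s["joint_vel"]).max())
print(workorder.job_done())
E
```

```text
14.2333 [460.41402916 229.27799848 137.71837786] [-0.21738667  0.05654583 -2.82013208] 30.03252868257382 0.0013706237408460445
the job is handed in; nothing more can be done
None
```

I gripped the pliers on the wooden rest by both handles and squeezed them to a steady stop. I then lifted them clear, carried the spread ring over the axle stub and lowered it level to the groove. The job was handed in at 14.2 s with the grip still held, and it reports no verdict.

**Last checks**
- **Centring:** in both camera views the ring is centred on the stub to about 1 mm.
- **Height and level:** the ring sits at about 125 mm, the groove height. The tool's measured tilt is zero, but I checked the level of the pliers themselves only roughly, from the network heights.
- **Carried by the gripper:** the wrist force is 2.1 to 2.8 N, which is about the pliers' weight, so nothing is resting on the drive unit.
- **Sherds and jar:** the arm's path stayed clear of them. I did not take a separate picture of them at the end.

**What disagreed**
- **Gripper opening:** it reads about 30 mm instead of the expected 34 mm. The handles look parallel and the ring looks fully spread in the pictures, but I could not confirm the stop any other way.
- **Fingertip height:** the fingertips appeared about 18 to 27 mm higher in the pictures than the telemetry implied. I set the grip height by eye and worked out the ring height from where it lay on the rest.
- **Ring position from the networks:** the last readings put the ring about 5 mm to the left of the stub. Both overlays showed it centred, so I went by the overlays.

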